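# Draw the dice tray's end wall tight with its cam lock

## Robot

A 6-joint arm with a two-finger parallel gripper is mounted at the origin on the work surface. World frame = base frame: x ahead of the robot, y to its left, z up, the work surface at z = 0. Lengths are in mm, angles in rad, forces in N, time in s.
With the tool pointing down it reaches from about 250 to 800 mm from the base axis. Payload 8.5 kg.
Tool frame: the origin (TCP) lies midway between the tips of the shut fingers; the grasp point (between the pads) lies 19 mm behind it; z points along the fingers, y is the direction in which the jaws open and shut (so a half turn about z gives the same grasp; the last joint's range is limited). The gripper opens to 85 mm and grips with 20 to 120 N. Pads are 22 mm wide; open, the fingers measure 114 mm over their backs; the gripper's body (76 mm by 85 mm) begins 54 mm behind the grasp point. The pads swing forward as they close: fully open they stand 13 mm farther back than shut.
Start: joints at [-1.318, 0.238, -0.013, 1.319, 0, 1.571], TCP at [131.298, -508.271, 231.276] pointing down, gripper open.
Joint ranges: [-2.66, 2.66], [-1.03, 1.9], [-1.14, 1.46], [-1.82, 2.27], [-1.45, 1.34], [-3.14, 3.14]. Speed limits (rad/s): [2.22, 2.22, 2.79, 3.14, 3.14, 3.14].

## Interface

Orientations are given as a rotation vector (axis times angle).
In Python, from cell import sense, read_camera, finish_job, regions_of, landmark_of gives the robot as it stands.
- The arm moves only by the tool arm_command, never from a script. Its argument "series" is a list of rows, each a list of 5 numbers: the opening, from 0 (shut) to 1 (fully open), then the shift along the tool's x, y, z in cm, then the turn about the tool's z in rad. In form: [[claw, tx, ty, tz, spin], ...]. A call has 1 to 5 rows; each row shifts and turns the commanded pose from where the row before left it, along the tool's axes as they then stand; what a row does not reach is not made up. A row lasts 1/12 s, in which the tool goes at most 41.7 mm and 7.16 degrees, less where a joint would pass 70% of its speed; a pose out of reach is approached as far as the arm can. A call with a gripper value outside its range is refused whole. The fingers move at their own pace and stop on an object; "force" is the grip in N (left out, the last holds). Time passes only in rows, so rows that do not move let the fingers close. It gives the time, the measured TCP pose, the force and the opening at its end, in the units of the state.
- sense(): the state, without advancing time (a new reading comes with each control period).
- read_camera(name): name is "scene" or "side" or "wrist"; returns a dict with "img" (420x560x3 uint8, red, green, blue), "depth" (420x560 float32, mm along the optical axis (not along the pixel's ray), 0 where there is no reading), "fov_y" (degrees; the focal length in pixels is half the picture's height over the tangent of half this angle, whatever the lens; pixels are square), "cx", "cy" (the principal point, pixels), "xyz" and "orientation" of the camera in the world. Camera axes: x right, y down, z forward; pixel columns grow to the right and rows downward; lengths in mm; the calibration is good to about 2 mm. The wrist camera is an equidistant fisheye: a pixel r from the principal point sees the ray r / f radians off the axis. A picture is of the moment at which its call begins.
- finish_job(): hands the job in, once; it reports no verdict.
Trained networks look in the newest picture that a camera, given by its name, has taken for a name from the list of things; names that differ only in an ending like _2 or _b are one class to them, and where a whole thing is asked for, a point or a joint stands for the part that bears it (a point fixed in the world has none). Each returns a list of dicts, best first, with "conf" (0 to 1); they miss things now and then, are a little off and sometimes report something else, mostly with a low value. They report only what shows in the picture. A call takes as long as a camera call.
- regions_of(name, camera): "mask" (420x560 bool, what is visible of it).
- landmark_of(name, camera): "location" ([x, y, z] in mm, in the coordinates of the camera as it stood for that picture, good to about 4 mm: a listed point, or the origin of a listed thing).
The state is a dict: "time_s": time; "joints": joint angles; "qvel": joint speeds; "joint_efforts": joint torques, N m; "ee_pos": TCP position; "eef_rot": TCP orientation; "wrist_force": force on the tool from outside, world axes, zero at the start; "ft_torque": the same for the moment, N m; "gripper_width": finger opening in mm.
Only numpy, scipy, OpenCV 4.12 (cv2) and the standard library are available. Lean on these libraries where they do the work, as an engineer would, in place of code of your own. Each camera call takes 0.05 s, during which the arm holds its last target. There are 200 camera calls.

## Task

The end wall of the bamboo dice tray has come loose. Push it gently home until it is pressed up against its rubber buffers, then turn the cam lock clockwise, about half a turn, until you feel that the hook has drawn the wall up tight, but do not force it. Let go, and leave the token tin and the mallet where they are.

Things in the scene. Friction and masses are not known exactly. Their poses are not given: they have to be found in the camera images.
- dice_tray: Bamboo dice tray fixed to the cart deck, 178 x 202 mm, walls 40 mm high, floor 8 mm thick. Origin on the deck under the cam's axle; z up, +x points into the tray, away from the loose end wall. The end faces where that wall belongs lie 48 mm from the origin towards -x; two rubber buffers stand out of them by about 6 mm (4.2 to 7.8 mm by wear).
- end_wall: Loose end wall: bamboo panel 14 mm thick, 202 mm wide, 40 mm high, sliding level along the tray's x on two dowels. Origin: middle of its outer face, at deck level; +x points into the panel, the way to push. It slides with 4 N of friction and stays where it is left; the buffers then resist with 16 N per mm. Press with 10 to 15 N; over 20 N is too hard.
- bolt_head (a point): Centre of the upturned round head (8 mm thick, top 38 mm above the deck) of the steel bolt that runs from the middle of the end wall's inner face towards the cam; 40 mm in +x from the wall's origin, 26 mm above the deck. The cam's hook must pass behind it, on the wall's side.
- wall_gap (a joint): Gap in m between the end wall's inner face and the tray's end faces; 0.018 to 0.036 at the start, smaller as it is pushed in. The hook catches the bolt head only if the gap is under about 9 mm, which it is once the wall rests on its buffers.
- cam_turn (a joint): Angle of the cam in rad, growing clockwise from above; 0 to 0.25 at the start, mouth open to the bolt. Hook behind the bolt head at 0.7, hardly any load before 2.2, tight near half a turn (2.5 to 3.6 by the buffers' wear: go by feel). Turning slowly takes 0.04 N m when free, 0.3 to 0.4 when tight, over 0.6 is forcing; after a quick move the torque may read low. Stays when let go.
- cam_disc: Steel cam: hub 34 mm across with a spiral hook round it (outer radius about 42 mm, top at 41 mm above the deck) and an upright grip bar on top. Origin on the axle at deck level; x runs along the grip bar; it turns with the cam about vertical z.
- cam_grip (a point): Point on the cam's axle inside the grip bar, 62 mm above the deck. The bar is 46 mm long (along its x), 14 mm thick (y), and spans 41 to 75 mm above the deck; take it across its thickness from above.
- token_tin: Bystander: round steel token tin, 72 mm across, 58 mm high, origin at the centre of its underside. Leave it alone.
- mallet: Bystander: small red wooden croquet mallet lying on the deck, handle 190 mm long, head 75 mm wide and 34 mm high; origin under the head, handle towards -x. Leave it alone.
- organizers: Bystander: two stacked clear organizers with shut lids, 222 x 142 mm, 90 mm high together, fixed; origin at the centre of the underside.

How it is judged:
By the outcome, as a careful person would: the job done as asked, in the order asked, and still so for the second after the job is handed in, with the robot touching nothing.
It also fails if it takes over 72 s, if anything falls off the work surface, if the arm or the gripper's body presses on something with over 40 N, if the wrist force passes 120 N, or if a joint passes its speed limit or range.

## Working session

There is one attempt and no reset: what is moved stays moved. The work goes in short steps, Python scripts to look and compute and a tool call to move; the robot and the scene stay as the last step left them, time stands still between calls to the robot, and variables do not carry over. Pictures are saved under pics/ and viewed, about 8 in all and at most 12, crops included, and the job is handed in when it is done.

Besides the shell and the picture viewer there is one more tool, called after "Call:" by a JSON object that holds its "api" and its "payload", one argument or row to a line. arm_command: Moves the arm, as the interface text tells. Its arguments: {"type":"object","properties":{"series":{"type":"array"},"force":{"type":"number"}},"required":["series"]}

```bash
ls; mkdir -p pics; cat > h.py <<'E'
import numpy as np, cv2
from scipy.spatial.transform import Rotation as R
from cell import sense, read_camera, finish_job, regions_of, landmark_of
def cam_R(c):
    o=np.array(c["orientation"],float)
    return R.from_rotvec(o).as_matrix() if o.size==3 else o.reshape(3,3)
def w(c,p): return cam_R(c)@np.array(p)+np.array(c["xyz"])
def cloud(c):
    v,u=np.mgrid[0:420,0:560]; f=210/np.tan(np.radians(c["fov_y"])/2); d=c["depth"]
    P=np.stack([(u-c["cx"])/f*d,(v-c["cy"])/f*d,d],-1)
    return P@cam_R(c).T+np.array(c["xyz"])
def save(c,n): cv2.imwrite("pics/"+n,c["img"][:,:,::-1])
E
python3 - <<'E'
from h import *
np.set_printoptions(precision=1,suppress=True)
s=sense(); print(s)
ims=[]
for n in ["scene","side","wrist"]:
    c=read_camera(n); ims.append(c["img"]); print(n,c["xyz"],c["orientation"],c["fov_y"],c["cx"],c["cy"])
    for t in ["dice_tray","end_wall","bolt_head","cam_grip","cam_disc","token_tin","mallet","organizers"]:
        for r in landmark_of(t,n)[:2]: print(t,round(r["conf"],2),w(c,r["location"]), {k:v for k,v in r.items() if k not in("conf","location")})
cv2.imwrite("pics/a.png",np.hstack(ims[:2])[:,:,::-1][:, :][::1]) if 0 else None
big=cv2.resize(np.vstack(ims[:2]),None,fx=.7,fy=.7); cv2.imwrite("pics/a.png",big[:,:,::-1]); cv2.imwrite("pics/w.png",ims[2][:,:,::-1])
E
```

```text
pics
{'time_s': 0.0, 'joints': array([-1.3,  0.2, -0. ,  1.3, -0. ,  1.6]), 'qvel': array([ 0.,  0., -0.,  0.,  0.,  0.]), 'joint_efforts': array([  0. , -53.9,  34.6,   0. ,   0. ,  -0. ]), 'ee_pos': array([ 131.2, -507.9,  230.7]), 'eef_rot': array([-3.1, -0.4,  0. ]), 'wrist_force': array([-0.2, -0.4,  0.4]), 'ft_torque': array([-0.,  0., -0.]), 'gripper_width': 85.54657806058863}
scene [1023.6  155.6  954.5] [-1.6 -2.2  0.6] 45.86460830952153 279.7291024334813 201.03397315682568
dice_tray 0.88 [562.7 -30.8  -1.3] {}
end_wall 0.78 [468.8 -28.7   0.1] {}
bolt_head 0.7 [516.  -28.7  25.4] {}
cam_grip 0.71 [564.1 -32.2  60.2] {}
cam_grip 0.68 [ 461.4 -300.3   -2. ] {}
cam_disc 0.7 [515.6 -30.   25.2] {}
cam_disc 0.64 [563.4 -34.   -3.1] {}
token_tin 0.81 [ 513.1 -204.8    3.2] {}
mallet 0.9 [ 464.9 -300.9    0.3] {}
organizers 0.7 [485.8 204.6  -1.6] {}
side [210.5 668.9 599.2] [-0.6  2.6 -1.3] 54.06620257431625 275.618671187253 208.89398307221958
dice_tray 0.86 [570.  -32.8  -3.7] {}
end_wall 0.56 [474.9 -28.5   0.2] {}
bolt_head 0.64 [513.8 -27.9  32.1] {}
cam_grip 0.91 [572.  -32.8  61.4] {}
cam_disc 0.64 [564.5 -30.1  -0.6] {}
token_tin 0.89 [ 515.7 -203.7    6. ] {}
organizers 0.71 [488.5 205.5   1.4] {}
wrist [ 202.5 -490.2  373.4] [ 2.3 -1.8 -0.3] 65.70646984690485 282.3037966034619 213.26546272954414
```

View pics/a.png

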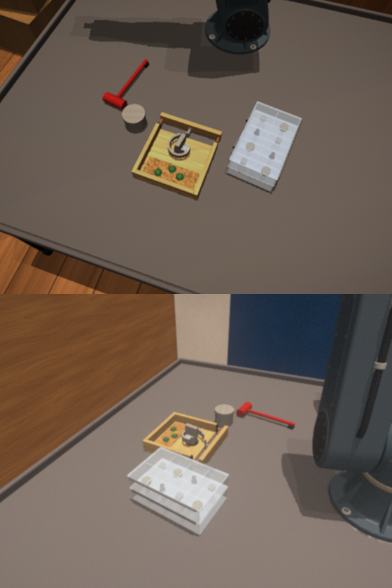

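```bash
python3 - <<'E'
from h import *
np.set_printoptions(precision=1,suppress=True)
print(R.from_rotvec(sense()["eef_rot"]).as_matrix())
for n in ["scene","side"]:
    c=read_camera(n); P=cloud(c)
    for t in ["end_wall","dice_tray","cam_grip","organizers"]:
        for r in regions_of(t,n)[:1]:
            m=r["mask"]&(c["depth"]>0); q=P[m]
            if t=="end_wall": q=q[(q[:,2]>37)&(q[:,2]<44)]
            if t=="dice_tray": q=q[(q[:,2]>36)&(q[:,2]<44)]
            if t=="cam_grip": q=q[(q[:,2]>70)&(q[:,2]<82)]
            if t=="organizers": q=q[(q[:,2]>80)]
            if len(q)<20: print(n,t,len(q),P[m][:,2].min(),P[m][:,2].max()); continue
            print(n,t,round(r["conf"],2),len(q),q.mean(0),"rect",cv2.minAreaRect(q[:,:2].astype(np.float32)), np.percentile(q,[2,98],axis=0).ravel())
E
```

```text
[[ 1.   0.3  0. ]
 [ 0.3 -1.   0. ]
 [ 0.  -0.  -1. ]]
scene end_wall 0.84 508 [481.1 -28.1  40.2] rect ((492.7424011230469, -28.547698974609375), (201.5650634765625, 41.29637145996094), 87.59384155273438) [ 471.  -124.2   37.1  490.8   69.1   43.3]
scene dice_tray 0.65 2297 [591.5 -30.7  40. ] rect ((582.7613525390625, -32.593833923339844), (202.5509033203125, 223.0242919921875), 87.72858428955078) [ 474.5 -133.    36.6  694.    67.9   43.3]
scene cam_grip 0.62 144 [564.5 -31.1  74.8] rect ((563.9391479492188, -31.9146728515625), (15.403197288513184, 45.10200500488281), 79.9435043334961) [542.1 -39.5  70.8 585.6 -22.9  78.7]
scene organizers 0.97 7062 [495.7 205.6  90.1] rect ((487.26397705078125, 203.98846435546875), (151.23541259765625, 224.60350036621094), 82.1351318359375) [383.8 130.4  86.3 597.5 278.9  93.4]
side end_wall 0.69 377 [481.7 -17.9  40.7] rect ((493.7333068847656, -26.566787719726562), (203.2981414794922, 39.80520248413086), 88.25630950927734) [ 472.5 -122.3   37.3  491.2   72.4   42.9]
side dice_tray 0.65 1432 [580.3 -22.   40.5] rect ((585.0040283203125, -31.750503540039062), (205.78416442871094, 222.88665771484375), 87.60049438476562) [ 474.4 -131.8   36.3  694.6   71.1   43.3]
side cam_grip 0.93 96 [563.3 -28.1  74.8] rect ((563.7965698242188, -29.749881744384766), (14.935168266296387, 46.008148193359375), 81.1058120727539) [542.3 -37.5  70.4 585.3 -20.2  77.7]
side organizers 0.59 7411 [481.  213.9  90.8] rect ((489.7950134277344, 204.19976806640625), (154.14508056640625, 223.6588592529297), 82.44734191894531) [380.7 135.   87.5 594.5 285.2  92.8]
```

The images show the end wall standing off the tray towards the robot (scene ~(190,122)). The cam bar is in line with the bolt, and the tin and mallet lie clear to the right. I estimate:

- **Axle:** (564, -31).
- **Tray yaw:** -2.3°.
- **Bar yaw:** about -9.5°.
- **Wall's outer face:** x ≈ 473, so the gap is about 29 mm.

I'll move above the push place first, with the fingers shut.

Call:
{"api": "arm_command", "payload": {
  "series": [
    [0, 2.8, -2.59, 0, 0],
    [0, 2.8, -2.59, 0, 0],
    [0, 2.8, -2.59, 0, 0],
    [0, 2.8, -2.59, 0, 0],
    [0, 2.8, -2.59, 0, 0]
  ],
  "force": 40
}}

```text
time_s: 2.27
ee_pos: [234.9, -346.4, 231.3]
eef_rot: [3.117, 0.395, 0.0]
wrist_force: [0.9, -1.2, 0.6]
gripper_width: 25.9
```

Call:
{"api": "arm_command", "payload": {
  "series": [
    [0, 2.8, -2.59, 0, 0],
    [0, 2.8, -2.59, 0, 0],
    [0, 2.8, -2.59, 0, 0],
    [0, 2.8, -2.59, 0, 0],
    [0, 2.8, -2.59, 0, 0]
  ]
}}

```text
time_s: 2.68
ee_pos: [338.2, -185.8, 231.6]
eef_rot: [3.116, 0.395, 0.001]
wrist_force: [0.5, -0.8, -0.5]
gripper_width: -0.1
```

Call:
{"api": "arm_command", "payload": {
  "series": [
    [0, 2.8, -2.59, 0, 0],
    [0, 2.8, -2.59, 0, 0],
    [0, 2.8, -2.59, 0, 0],
    [0, 2.8, -2.59, 0, 0],
    [0, 2.8, -2.59, 0, 0]
  ]
}}

```text
time_s: 3.1
ee_pos: [441.5, -25.1, 231.6]
eef_rot: [3.116, 0.397, 0.001]
wrist_force: [0.6, -0.1, 0.2]
gripper_width: -0.2
```

Call:
{"api": "arm_command", "payload": {
  "series": [
    [0, 0, 0, 0, -0.12],
    [0, 0, 0, 0, -0.12],
    [0, 0, 0, 0, -0.12],
    [0, 0, 0, 0, -0.12],
    [0, 0, 0, 0, -0.12]
  ]
}}

```text
time_s: 3.52
ee_pos: [440.8, -26.8, 231.3]
eef_rot: [-2.856, -1.309, 0.0]
wrist_force: [-0.2, 1.1, -0.6]
gripper_width: -0.0
```

Call:
{"api": "arm_command", "payload": {
  "series": [
    [0, 0, 0, 0, -0.124],
    [0, 0, 0, 0, -0.124],
    [0, 0, 0, 0, -0.124],
    [0, 0, 0, 0, -0.124],
    [0, 0, 0, 0, -0.124]
  ]
}}

```text
time_s: 3.93
ee_pos: [440.8, -27.1, 231.4]
eef_rot: [-2.321, -2.117, -0.0]
wrist_force: [-0.3, 0.5, -0.2]
gripper_width: 0.2
```

Call:
{"api": "arm_command", "payload": {
  "series": [
    [0, 0, 0, 0, -0.124],
    [0, 0, 0, 0, -0.124],
    [0, 0, 0, 0, -0.124],
    [0, 0, 0, 0, -0.124],
    [0, 0, 0, 0, -0.124]
  ]
}}

```text
time_s: 4.35
ee_pos: [440.8, -27.1, 231.4]
eef_rot: [1.565, 2.724, 0.0]
wrist_force: [0.9, -0.9, 0.0]
gripper_width: 0.0
```

Call:
{"api": "arm_command", "payload": {
  "series": [
    [0, 0, 0, 2.5, -0.124],
    [0, 0, 0, 2.5, -0.124],
    [0, 0, 0, 2.5, -0.124],
    [0, 0, 0, 2.5, -0.124],
    [0, 0, 0, 2.5, -0.124]
  ]
}}

```text
time_s: 4.77
ee_pos: [440.8, -27.1, 105.4]
eef_rot: [0.659, 3.071, 0.0]
wrist_force: [0.3, -0.9, 0.2]
gripper_width: -0.0
```

Call:
{"api": "arm_command", "payload": {
  "series": [
    [0, 0, 0, 0, -0.12],
    [0, 0, 0, 0, -0.12],
    [0, 0, 0, 0, 0]
  ]
}}

```text
time_s: 5.02
ee_pos: [440.5, -27.1, 105.9]
eef_rot: [-0.287, -3.127, -0.0]
wrist_force: [1.0, -0.0, 0.3]
gripper_width: -0.0
```

```bash
python3 - <<'E'
from h import *
np.set_printoptions(precision=3,suppress=True)
s=sense(); print(s["time_s"],s["joints"],s["ee_pos"],s["eef_rot"],s["wrist_force"],s["ft_torque"])
c=read_camera("wrist"); save(c,"w1.png")
for t in ["end_wall","bolt_head","cam_grip","cam_disc","dice_tray"]:
    for r in landmark_of(t,"wrist")[:1]: print(t,round(r["conf"],2),w(c,r["location"]))
E
```

```text
5.0167 [-0.061  0.181 -0.43   0.961  0.     0.122] [440.535 -27.052 105.911] [-0.287 -3.127 -0.   ] [ 1.023 -0.039  0.283] [-0.02  -0.018 -0.016]
end_wall 0.61 [469.663 -27.909  -1.839]
```

View pics/w1.png

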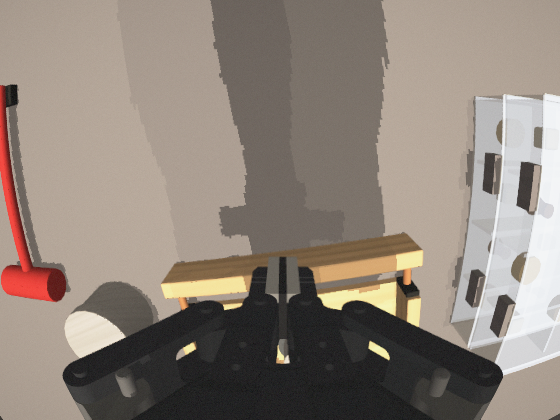

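The wall's outer face stands clear ahead of the shut fingers (their tips at ~(282,260), the wall top along y≈260-290). Joint 6 grows with clockwise turn, so I'll turn back half a turn before grasping the cam. For now I'll lower the tool and push.

Call:
{"api": "arm_command", "payload": {
  "series": [
    [0, 0, 0, 2.5, 0],
    [0, 0, 0, 2.5, 0],
    [0, 0, 0, 2.5, 0],
    [0, 0, 0, 1.5, 0],
    [0, 0, 0, 0, 0]
  ]
}}

```text
time_s: 5.73
ee_pos: [438.8, -26.9, 14.0]
eef_rot: [-0.298, -3.123, 0.0]
wrist_force: [-1.6, -0.1, -0.3]
gripper_width: 0.0
```

Call:
{"api": "arm_command", "payload": {
  "series": [
    [0, -0.25, 0.036, 0, 0],
    [0, -0.25, 0.036, 0, 0],
    [0, -0.25, 0.036, 0, 0],
    [0, -0.25, 0.036, 0, 0],
    [0, -0.25, 0.036, 0, 0]
  ]
}}

```text
time_s: 6.15
ee_pos: [454.4, -27.7, 17.2]
eef_rot: [0.296, 3.126, 0.0]
wrist_force: [-0.8, 0.3, 0.9]
gripper_width: -0.0
```

Call:
{"api": "arm_command", "payload": {
  "series": [
    [0, -0.2, 0.03, 0, 0],
    [0, -0.2, 0.03, 0, 0],
    [0, -0.2, 0.03, 0, 0],
    [0, -0.2, 0.03, 0, 0],
    [0, -0.2, 0.03, 0, 0]
  ]
}}

```text
time_s: 6.57
ee_pos: [462.6, -28.0, 16.1]
eef_rot: [-0.296, -3.126, -0.0]
wrist_force: [-4.2, 0.3, 2.9]
gripper_width: 0.1
```

```bash
python3 - <<'E'
from h import *
s=sense(); print(s["ee_pos"],s["wrist_force"])
c=read_camera("scene");save(c,"x.png")
P=cloud(c)
for r in regions_of("end_wall","scene")[:1]:
    q=P[r["mask"]&(c["depth"]>0)]; q=q[(q[:,2]>37)&(q[:,2]<44)]; print(np.percentile(q,[2,98],axis=0))
E
```

```text
[462.56180762 -27.9619149   16.1222303 ] [-4.24112169  0.32804016  2.89499387]
[[ 472.57419202 -124.43912712   37.25512952]
 [ 492.2716025    68.52439057   43.31114498]]
```

Call:
{"api": "arm_command", "payload": {
  "series": [
    [0, -0.2, 0.03, 0, 0],
    [0, -0.2, 0.03, 0, 0],
    [0, -0.2, 0.03, 0, 0],
    [0, -0.2, 0.03, 0, 0],
    [0, -0.2, 0.03, 0, 0]
  ]
}}

```text
time_s: 7.08
ee_pos: [473.6, -28.4, 16.2]
eef_rot: [-0.296, -3.127, -0.0]
wrist_force: [-4.4, 0.8, 1.4]
gripper_width: -0.2
```

Call:
{"api": "arm_command", "payload": {
  "series": [
    [0, -0.12, 0.018, 0, 0],
    [0, -0.12, 0.018, 0, 0],
    [0, -0.12, 0.018, 0, 0],
    [0, -0.12, 0.018, 0, 0],
    [0, -0.12, 0.018, 0, 0]
  ]
}}

```text
time_s: 7.5
ee_pos: [479.6, -28.7, 16.2]
eef_rot: [-0.296, -3.127, -0.0]
wrist_force: [-3.2, 0.7, -1.5]
gripper_width: -0.1
```

Call:
{"api": "arm_command", "payload": {
  "series": [
    [0, -0.04, 0.006, 0, 0],
    [0, -0.04, 0.006, 0, 0],
    [0, -0.04, 0.006, 0, 0],
    [0, -0.04, 0.006, 0, 0],
    [0, 0, 0, 0, 0]
  ]
}}

```text
time_s: 7.92
ee_pos: [481.3, -28.8, 16.3]
eef_rot: [-0.296, -3.127, -0.0]
wrist_force: [-4.3, 0.9, -2.8]
gripper_width: -0.2
```

Call:
{"api": "arm_command", "payload": {
  "series": [
    [0, -0.02, 0.003, 0, 0],
    [0, -0.02, 0.003, 0, 0],
    [0, -0.02, 0.003, 0, 0],
    [0, -0.02, 0.003, 0, 0],
    [0, 0, 0, 0, 0]
  ]
}}

```text
time_s: 8.33
ee_pos: [482.1, -28.8, 16.3]
eef_rot: [-0.296, -3.128, -0.0]
wrist_force: [-4.0, 0.4, -2.4]
gripper_width: -0.2
```

Call:
{"api": "arm_command", "payload": {
  "series": [
    [0, -0.02, 0.003, 0, 0],
    [0, -0.02, 0.003, 0, 0],
    [0, -0.02, 0.003, 0, 0],
    [0, -0.02, 0.003, 0, 0],
    [0, 0, 0, 0, 0]
  ]
}}

```text
time_s: 8.75
ee_pos: [482.9, -28.8, 16.3]
eef_rot: [-0.296, -3.128, -0.0]
wrist_force: [-4.2, 0.7, -2.4]
gripper_width: 0.2
```

Call:
{"api": "arm_command", "payload": {
  "series": [
    [0, -0.02, 0.003, 0, 0],
    [0, -0.02, 0.003, 0, 0],
    [0, -0.02, 0.003, 0, 0],
    [0, -0.02, 0.003, 0, 0],
    [0, 0, 0, 0, 0]
  ]
}}

```text
time_s: 9.17
ee_pos: [483.7, -28.9, 16.3]
eef_rot: [-0.296, -3.128, -0.0]
wrist_force: [-4.0, -0.2, -3.4]
gripper_width: 0.0
```

Call:
{"api": "arm_command", "payload": {
  "series": [
    [0, -0.02, 0.003, 0, 0],
    [0, -0.02, 0.003, 0, 0],
    [0, -0.02, 0.003, 0, 0],
    [0, -0.02, 0.003, 0, 0],
    [0, 0, 0, 0, 0]
  ]
}}

```text
time_s: 9.58
ee_pos: [484.6, -28.9, 16.3]
eef_rot: [0.296, 3.128, 0.0]
wrist_force: [-4.0, 0.4, -3.0]
gripper_width: -0.0
```

Call:
{"api": "arm_command", "payload": {
  "series": [
    [0, -0.02, 0.003, 0, 0],
    [0, -0.02, 0.003, 0, 0],
    [0, -0.02, 0.003, 0, 0],
    [0, -0.02, 0.003, 0, 0],
    [0, 0, 0, 0, 0]
  ]
}}

```text
time_s: 10.0
ee_pos: [485.1, -28.9, 16.3]
eef_rot: [-0.296, -3.127, -0.0]
wrist_force: [-5.5, 0.3, -3.1]
gripper_width: -0.3
```

Call:
{"api": "arm_command", "payload": {
  "series": [
    [0, -0.015, 0.002, 0, 0],
    [0, -0.015, 0.002, 0, 0],
    [0, -0.015, 0.002, 0, 0],
    [0, 0, 0, 0, 0],
    [0, 0, 0, 0, 0]
  ]
}}

```text
time_s: 10.42
ee_pos: [485.2, -28.9, 16.2]
eef_rot: [-0.296, -3.127, -0.0]
wrist_force: [-4.9, 0.3, -1.3]
gripper_width: 0.3
```

Call:
{"api": "arm_command", "payload": {
  "series": [
    [0, -0.015, 0.002, 0, 0],
    [0, -0.015, 0.002, 0, 0],
    [0, -0.015, 0.002, 0, 0],
    [0, 0, 0, 0, 0],
    [0, 0, 0, 0, 0]
  ]
}}

```text
time_s: 10.83
ee_pos: [485.3, -28.9, 16.2]
eef_rot: [-0.296, -3.126, -0.0]
wrist_force: [-7.4, 0.1, -0.1]
gripper_width: -0.1
```

Call:
{"api": "arm_command", "payload": {
  "series": [
    [0, -0.015, 0.002, 0, 0],
    [0, -0.015, 0.002, 0, 0],
    [0, -0.015, 0.002, 0, 0],
    [0, 0, 0, 0, 0],
    [0, 0, 0, 0, 0]
  ]
}}

```text
time_s: 11.25
ee_pos: [485.4, -28.9, 16.2]
eef_rot: [-0.296, -3.125, -0.0]
wrist_force: [-8.9, -0.3, 1.8]
gripper_width: -0.1
```

Call:
{"api": "arm_command", "payload": {
  "series": [
    [0, -0.015, 0.002, 0, 0],
    [0, -0.015, 0.002, 0, 0],
    [0, 0, 0, 0, 0],
    [0, 0, 0, 0, 0]
  ]
}}

```text
time_s: 11.58
ee_pos: [485.4, -28.9, 16.1]
eef_rot: [-0.296, -3.125, -0.0]
wrist_force: [-9.7, 0.5, 1.3]
gripper_width: -0.2
```

Call:
{"api": "arm_command", "payload": {
  "series": [
    [0, -0.02, 0.003, 0, 0],
    [0, -0.02, 0.003, 0, 0],
    [0, -0.02, 0.003, 0, 0],
    [0, 0, 0, 0, 0],
    [0, 0, 0, 0, 0]
  ]
}}

```text
time_s: 12.0
ee_pos: [485.6, -28.9, 16.1]
eef_rot: [-0.296, -3.124, -0.0]
wrist_force: [-10.8, 0.7, 3.4]
gripper_width: -0.0
```

Call:
{"api": "arm_command", "payload": {
  "series": [
    [0, -0.02, 0.003, 0, 0],
    [0, -0.02, 0.003, 0, 0],
    [0, 0, 0, 0, 0],
    [0, 0, 0, 0, 0],
    [0, 0, 0, 0, 0]
  ]
}}

```text
time_s: 12.42
ee_pos: [485.7, -28.9, 16.1]
eef_rot: [-0.296, -3.124, -0.0]
wrist_force: [-11.8, 0.5, 5.6]
gripper_width: 0.0
```

The wall is pressed home at about 12 N and has stopped moving. Next I'll back off, rise, move over the cam, turn the wrist back and open the gripper.

Call:
{"api": "arm_command", "payload": {
  "series": [
    [0, 0.3, -0.04, 0, 0],
    [0, 0.5, -0.07, 0, 0],
    [0, 0.5, -0.07, 0, 0],
    [0, 0.5, -0.07, 0, 0],
    [0, 0.5, -0.07, 0, 0]
  ]
}}

```text
time_s: 12.83
ee_pos: [465.0, -27.9, 16.6]
eef_rot: [0.296, 3.126, 0.0]
wrist_force: [0.5, 0.5, 0.0]
gripper_width: 0.1
```

Call:
{"api": "arm_command", "payload": {
  "series": [
    [0, 0, 0, -2.7, 0],
    [0, 0, 0, -2.7, 0],
    [0, 0, 0, -2.7, 0],
    [0, 0, 0, -2.7, 0],
    [0, 0, 0, -2.7, 0]
  ]
}}

```text
time_s: 13.25
ee_pos: [464.6, -27.9, 152.9]
eef_rot: [0.296, 3.127, 0.0]
wrist_force: [0.5, -0.5, -1.2]
gripper_width: 0.2
```

Call:
{"api": "arm_command", "payload": {
  "series": [
    [0, -1.93, 0.32, 0, 0],
    [0, -1.93, 0.32, 0, 0],
    [0, -1.93, 0.32, 0, 0],
    [0, -1.93, 0.32, 0, 0],
    [0, -1.93, 0.32, 0, 0]
  ]
}}

```text
time_s: 13.67
ee_pos: [563.5, -30.3, 151.6]
eef_rot: [0.296, 3.127, 0.0]
wrist_force: [0.6, 0.0, -0.7]
gripper_width: -0.2
```

Call:
{"api": "arm_command", "payload": {
  "series": [
    [0.6, 0, 0, 0, -0.123],
    [0.6, 0, 0, 0, -0.123],
    [0.6, 0, 0, 0, -0.123],
    [0.6, 0, 0, 0, -0.123],
    [0.6, 0, 0, 0, -0.123]
  ]
}}

```text
time_s: 14.08
ee_pos: [562.6, -30.2, 151.3]
eef_rot: [-0.674, 3.068, 0.0]
wrist_force: [0.5, 0.3, 0.1]
gripper_width: 51.1
```

Call:
{"api": "arm_command", "payload": {
  "series": [
    [0.6, 0, 0, 0, -0.123],
    [0.6, 0, 0, 0, -0.123],
    [0.6, 0, 0, 0, -0.123],
    [0.6, 0, 0, 0, -0.123],
    [0.6, 0, 0, 0, -0.123]
  ]
}}

```text
time_s: 14.5
ee_pos: [562.5, -30.3, 151.4]
eef_rot: [-1.571, 2.72, -0.0]
wrist_force: [-0.3, -0.7, 0.1]
gripper_width: 51.3
```

Call:
{"api": "arm_command", "payload": {
  "series": [
    [0.6, 0, 0, 0, -0.123],
    [0.6, 0, 0, 0, -0.123],
    [0.6, 0, 0, 0, -0.123],
    [0.6, 0, 0, 0, -0.123],
    [0.6, 0, 0, 0, -0.123]
  ]
}}

```text
time_s: 14.92
ee_pos: [562.6, -30.3, 151.4]
eef_rot: [-2.32, 2.117, -0.001]
wrist_force: [0.4, -0.1, 0.3]
gripper_width: 51.0
```

Call:
{"api": "arm_command", "payload": {
  "series": [
    [0.6, 0, 0, 0, -0.123],
    [0.6, 0, 0, 0, -0.123],
    [0.6, 0, 0, 0, -0.123],
    [0.6, 0, 0, 0, -0.123],
    [0.6, 0, 0, 0, -0.123]
  ]
}}

```text
time_s: 15.33
ee_pos: [562.5, -30.3, 151.4]
eef_rot: [-2.853, 1.316, -0.001]
wrist_force: [0.1, -0.4, 0.1]
gripper_width: 51.3
```

Call:
{"api": "arm_command", "payload": {
  "series": [
    [0.6, 0, 0, 0, -0.123],
    [0.6, 0, 0, 0, -0.123],
    [0.6, 0, 0, 0, -0.123],
    [0.6, 0, 0, 0, -0.123],
    [0.6, 0, 0, 0, -0.123]
  ]
}}

```text
time_s: 15.75
ee_pos: [562.5, -30.3, 151.4]
eef_rot: [-3.117, 0.391, -0.001]
wrist_force: [-1.4, 0.0, 0.1]
gripper_width: 51.4
```

```bash
python3 - <<'E'
from h import *
np.set_printoptions(precision=3,suppress=True)
s=sense(); print(s["time_s"],s["joints"],s["ee_pos"],s["eef_rot"],s["wrist_force"],s["ft_torque"])
M=R.from_rotvec(s["eef_rot"]).as_matrix(); print("yaw",np.arctan2(M[1,0],M[0,0]))
ims=[]
for n in ["side","scene","wrist"]:
    c=read_camera(n); ims.append(c["img"])
    for t in ["end_wall","bolt_head","cam_grip","dice_tray"]:
        for r in landmark_of(t,n)[:1]: print(n,t,round(r["conf"],2),w(c,r["location"]))
    if n=="wrist": continue
    P=cloud(c)
    for t,a,b in [("cam_grip",70,82),("end_wall",37,44)]:
        for r in regions_of(t,n)[:1]:
            q=P[r["mask"]&(c["depth"]>0)]; q=q[(q[:,2]>a)&(q[:,2]<b)]
            if len(q)>20: print(n,t,len(q),cv2.minAreaRect(q[:,:2].astype(np.float32)),np.percentile(q[:,:2],[2,98],axis=0).ravel())
cv2.imwrite("pics/b.png",np.hstack([ims[2][:,:,::-1],cv2.resize(ims[0][150:270,180:350,::-1],(240,170)) if 0 else ims[2][:1,:1].repeat(420,0)]))
E
```

```text
15.75 [-0.054  0.34  -0.078  1.153  0.    -2.946] [562.532 -30.257 151.412] [-3.117  0.391 -0.001] [-1.369  0.043  0.116] [-0.063 -0.014 -0.008]
yaw -0.24928461538062013
side end_wall 0.77 [496.972 -28.059  -1.086]
side cam_grip 0.64 [568.035 -31.48   60.709]
side dice_tray 0.56 [563.524 -32.006  -6.24 ]
side cam_grip 84 ((564.2452392578125, -29.10152816772461), (13.862184524536133, 44.82902526855469), 79.57709503173828) [543.173 -37.246 584.565 -20.628]
side end_wall 364 ((518.66162109375, -27.98943328857422), (201.7447967529297, 41.021339416503906), 88.16771697998047) [ 496.734 -122.073  515.098   70.848]
scene end_wall 0.8 [494.257 -31.687   0.985]
scene bolt_head 0.56 [538.484 -31.354  27.526]
scene cam_grip 0.93 [562.661 -28.518  60.637]
scene dice_tray 0.8 [558.97  -34.46   -1.764]
scene cam_grip 142 ((564.55029296875, -31.450138092041016), (14.272919654846191, 45.834102630615234), 80.82112884521484) [543.968 -39.203 586.155 -22.935]
scene end_wall 498 ((512.2281494140625, -29.33521270751953), (201.548828125, 31.911487579345703), 87.71137237548828) [ 495.263 -125.69   514.913   68.178]
wrist bolt_head 0.97 [535.301 -32.239  24.317]
wrist cam_grip 0.64 [558.079 -34.866  62.653]
wrist dice_tray 0.85 [563.29  -33.448   3.079]
```

View pics/b.png

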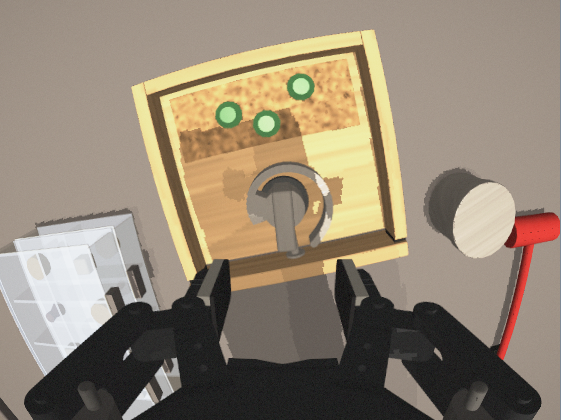

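The wrist picture shows the grip bar at about (285,215), centred between the open fingers' lines. The bolt head lies in the cam's mouth at about (293,252), and the wall sits near the tray. I'll lower and grip lightly.

Call:
{"api": "arm_command", "payload": {
  "series": [
    [0.6, 0.15, 0, 2.3, -0.078],
    [0.6, 0, 0, 2.3, 0],
    [0.6, 0, 0, 2.3, 0],
    [0.6, 0, 0, 2.3, 0],
    [0.6, 0, 0, 1.1, 0]
  ]
}}

```text
time_s: 17.12
ee_pos: [562.6, -30.5, 45.7]
eef_rot: [-3.129, 0.278, 0.005]
wrist_force: [-0.6, -0.6, -0.9]
gripper_width: 51.1
```

Call:
{"api": "arm_command", "payload": {
  "series": [
    [0, 0, 0, 0, 0],
    [0, 0, 0, 0, 0],
    [0, 0, 0, 0, 0],
    [0, 0, 0, 0, 0],
    [0, 0, 0, 0, 0]
  ],
  "force": 40
}}

```text
time_s: 17.53
ee_pos: [564.4, -31.6, 49.4]
eef_rot: [3.128, -0.279, 0.002]
wrist_force: [-1.4, -5.6, -2.3]
gripper_width: 13.2
```

```bash
cat > st.py <<'E'
from h import *
np.set_printoptions(precision=3,suppress=True)
for i in range(3):
    if i: read_camera("wrist")
    s=sense(); M=R.from_rotvec(s["eef_rot"]).as_matrix()
    print(s["time_s"],"j6",s["joints"][5],"yaw",round(np.arctan2(M[1,0],M[0,0]),3),s["ee_pos"],"F",s["wrist_force"],"T",s["ft_torque"],"e6",s["joint_efforts"][5],s["gripper_width"])
E
python3 st.py
```

```text
17.5333 j6 -3.018590593043303 yaw -0.178 [564.435 -31.571  49.405] F [-1.371 -5.557 -2.332] T [-0.799  0.117  0.04 ] e6 0.04727624589577317 13.15423255632942
17.5833 j6 -3.018549558470701 yaw -0.178 [564.451 -31.544  49.434] F [-1.2   -4.371 -2.806] T [-0.839  0.049  0.072] e6 0.04667104803957045 13.145552368881313
17.6333 j6 -3.0185968577126423 yaw -0.178 [564.435 -31.585  49.405] F [-1.179 -5.686 -2.943] T [-0.784  0.167  0.036] e6 0.04720688913948834 13.487880131051678
```

Call:
{"api": "arm_command", "payload": {
  "series": [
    [0, 0, 0.1, 0, 0],
    [0, 0, 0, 0, 0.1],
    [0, 0, 0, 0, 0.1],
    [0, 0, 0, 0, 0.1],
    [0, 0, 0, 0, 0.1]
  ]
}}

```text
time_s: 18.05
ee_pos: [564.3, -32.1, 49.4]
eef_rot: [3.009, -0.902, 0.002]
wrist_force: [-1.2, -3.6, 1.0]
gripper_width: 13.2
```

```bash
python3 st.py
```

```text
18.05 j6 -2.6154758306065427 yaw -0.583 [564.284 -32.092  49.387] F [-1.227 -3.639  0.954] T [-0.615  0.223  0.066] e6 -1.9163303822278976 13.18419780735167
18.1 j6 -2.608510642229492 yaw -0.59 [564.298 -32.133  49.385] F [-2.106 -4.177  2.174] T [-0.575  0.207 -0.008] e6 -1.3511735200881958 13.051085578223114
18.15 j6 -2.6185899052220307 yaw -0.579 [564.288 -32.087  49.364] F [-1.429 -4.058  3.399] T [-0.662  0.333  0.003] e6 1.6941379755735397 13.101901547446687
```

Call:
{"api": "arm_command", "payload": {
  "series": [
    [0, 0, 0, 0, 0.09],
    [0, 0, 0, 0, 0.09],
    [0, 0, 0, 0, 0.09],
    [0, 0, 0, 0, 0.09],
    [0, 0, 0, 0, 0.09]
  ]
}}

```text
time_s: 18.57
ee_pos: [564.0, -32.5, 49.4]
eef_rot: [2.735, -1.545, 0.002]
wrist_force: [-4.3, -6.0, 5.6]
gripper_width: 13.3
```

Call:
{"api": "arm_command", "payload": {
  "series": [
    [0, 0, 0, 0, 0.09],
    [0, 0, 0, 0, 0.09],
    [0, 0, 0, 0, 0.09],
    [0, 0, 0, 0, 0.09],
    [0, 0, 0, 0, 0.0]
  ]
}}

```text
time_s: 18.98
ee_pos: [563.5, -32.7, 49.4]
eef_rot: [2.412, -2.011, 0.002]
wrist_force: [-5.6, -7.1, 6.8]
gripper_width: 13.6
```

```bash
python3 st.py; python3 - <<'E'
from h import *
c=read_camera("wrist"); a=c["img"]; c=read_camera("side")
cv2.imwrite("pics/c.png",np.hstack([a[100:400,130:430],cv2.resize(c["img"][150:270,190:340],None,fx=2.5,fy=2.5)])[:,:,::-1])
E
```

```text
18.9833 j6 -1.8086791481773052 yaw -1.39 [563.521 -32.711  49.353] F [-5.581 -7.12   6.775] T [-1.365  0.874 -0.074] e6 1.5189334005117416 13.579457379002355
19.0333 j6 -1.8127884087774786 yaw -1.386 [563.526 -32.689  49.358] F [-5.38  -6.736  7.897] T [-1.38   0.927 -0.042] e6 0.7021891325712204 12.911062206223608
19.0833 j6 -1.813968316356884 yaw -1.385 [563.495 -32.695  49.342] F [-5.73  -7.65   6.244] T [-1.431  0.899 -0.047] e6 0.17575426027178764 13.505241368322988
```

View pics/c.png

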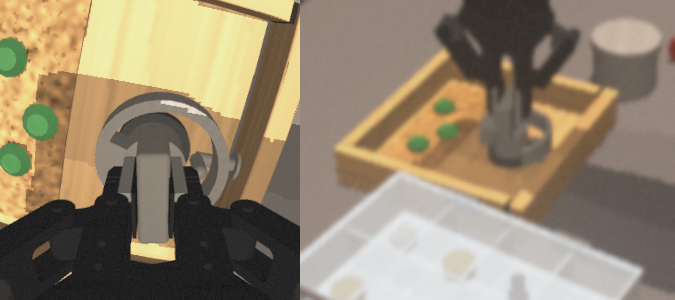

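The hook ring now passes around the bolt head on the wall's side (~(230,165) in the left crop). Torque is still at the free level. I'll keep turning, then go slower.

Call:
{"api": "arm_command", "payload": {
  "series": [
    [0, 0.08, 0.06, 0, 0.08],
    [0, 0, 0, 0, 0.08],
    [0, 0, 0, 0, 0.08],
    [0, 0, 0, 0, 0.08],
    [0, 0, 0, 0, 0.08]
  ]
}}

```text
time_s: 19.6
ee_pos: [563.0, -32.8, 49.4]
eef_rot: [1.968, -2.448, 0.001]
wrist_force: [-5.6, -3.3, 7.5]
gripper_width: 13.5
```

Call:
{"api": "arm_command", "payload": {
  "series": [
    [0, 0, 0, 0, 0.08],
    [0, 0, 0, 0, 0.08],
    [0, 0, 0, 0, 0.05],
    [0, 0, 0, 0, 0.03],
    [0, 0, 0, 0, 0.03]
  ]
}}

```text
time_s: 20.02
ee_pos: [562.7, -32.7, 49.3]
eef_rot: [1.624, -2.689, 0.0]
wrist_force: [-7.7, -2.1, 9.1]
gripper_width: 12.8
```

```bash
python3 st.py
```

```text
20.0167 j6 -1.1443921824190832 yaw -2.055 [562.658 -32.738  49.343] F [-7.679 -2.103  9.143] T [-0.584  1.29   0.069] e6 -0.4576887935400009 12.819135519276166
20.0667 j6 -1.1422412188249025 yaw -2.057 [562.628 -32.746  49.352] F [-7.144 -1.836  8.025] T [-0.6    1.25  -0.067] e6 -0.2797743771225214 13.275431256070672
20.1167 j6 -1.1447643374828564 yaw -2.055 [562.635 -32.723  49.337] F [-7.365 -3.288  9.387] T [-0.648  1.266 -0.037] e6 0.4199343826621771 13.493510869354651
```

Call:
{"api": "arm_command", "payload": {
  "series": [
    [0, 0, 0, -0.05, 0.03],
    [0, 0, 0, 0, 0.03],
    [0, 0, 0, 0, 0.03],
    [0, 0, 0, 0, 0.03],
    [0, 0, 0, 0, 0.03]
  ]
}}

```text
time_s: 20.53
ee_pos: [562.4, -32.6, 49.4]
eef_rot: [1.418, -2.802, -0.001]
wrist_force: [-6.3, -2.8, 3.6]
gripper_width: 13.5
```

```bash
python3 st.py
```

```text
20.5333 j6 -0.9945464990786219 yaw -2.205 [562.411 -32.634  49.358] F [-6.338 -2.846  3.559] T [-0.574  1.067  0.03 ] e6 -0.5424097739160061 13.476542318744878
20.5833 j6 -0.9922728057796194 yaw -2.207 [562.46  -32.617  49.396] F [-5.81  -1.568  5.079] T [-0.59   1.049 -0.056] e6 -0.30550464056432247 13.654529875983895
20.6333 j6 -0.9947307243321502 yaw -2.205 [562.408 -32.659  49.35 ] F [-6.836 -1.429  4.184] T [-0.594  1.104  0.01 ] e6 0.41346631944179535 13.285861173043447
```

Call:
{"api": "arm_command", "payload": {
  "series": [
    [0, 0, 0, 0, 0.03],
    [0, 0, 0, 0, 0.03],
    [0, 0, 0, 0, 0.03],
    [0, 0, 0, 0, 0.03],
    [0, 0, 0, 0, 0.03]
  ]
}}

```text
time_s: 21.05
ee_pos: [562.3, -32.5, 49.4]
eef_rot: [1.204, -2.9, -0.001]
wrist_force: [-6.8, -1.0, 4.4]
gripper_width: 13.1
```

```bash
python3 st.py
```

```text
21.05 j6 -0.8445093514689701 yaw -2.355 [562.279 -32.528  49.373] F [-6.783 -1.049  4.44 ] T [-0.477  1.216 -0.005] e6 -0.5425151064991951 13.14857530029995
21.1 j6 -0.8422796833666867 yaw -2.357 [562.278 -32.541  49.354] F [-6.783 -0.975  4.999] T [-0.491  1.19  -0.052] e6 -0.3060693573206663 13.47472335286061
21.15 j6 -0.8446939928353386 yaw -2.355 [562.265 -32.545  49.368] F [-5.987 -1.129  4.797] T [-0.498  1.143  0.001] e6 0.4133476037532091 13.41526564743392
```

Call:
{"api": "arm_command", "payload": {
  "series": [
    [0, 0, 0, 0, 0.03],
    [0, 0, 0, 0, 0.03],
    [0, 0, 0, 0, 0.03],
    [0, 0, 0, 0, 0.03],
    [0, 0, 0, 0, 0.03]
  ]
}}

```text
time_s: 21.57
ee_pos: [562.1, -32.4, 49.4]
eef_rot: [0.983, -2.982, -0.001]
wrist_force: [-6.8, -0.7, 6.5]
gripper_width: 13.4
```

```bash
python3 st.py
```

```text
21.5667 j6 -0.694539603696173 yaw -2.505 [562.146 -32.412  49.357] F [-6.842 -0.699  6.489] T [-0.413  1.312  0.032] e6 -0.542298574000597 13.370905411333004
21.6167 j6 -0.6922508584750482 yaw -2.507 [562.12  -32.404  49.369] F [-7.469 -0.675  4.079] T [-0.383  1.322 -0.007] e6 -0.3069198690354824 13.079840650330459
21.6667 j6 -0.6947235625888045 yaw -2.504 [562.131 -32.394  49.365] F [-6.399 -0.741  5.377] T [-0.381  1.295 -0.028] e6 0.41322131641209126 13.340973956879125
```

Call:
{"api": "arm_command", "payload": {
  "series": [
    [0, 0, 0, 0, 0.03],
    [0, 0, 0, 0, 0.03],
    [0, 0, 0, 0, 0.03],
    [0, 0, 0, 0, 0.03]
  ]
}}

```text
time_s: 22.0
ee_pos: [562.0, -32.3, 49.3]
eef_rot: [0.803, -3.035, -0.001]
wrist_force: [-7.9, -0.1, 6.0]
gripper_width: 13.1
```

```bash
python3 st.py
```

```text
22.0 j6 -0.5745667294386531 yaw -2.625 [562.005 -32.281  49.331] F [-7.881 -0.094  6.049] T [-0.28   1.4    0.035] e6 -0.5432859063148499 13.144236685800415
22.05 j6 -0.5722428789008673 yaw -2.627 [562.063 -32.292  49.361] F [-7.309 -0.306  5.588] T [-0.235  1.325 -0.052] e6 -0.307867219671607 13.082006516391955
22.1 j6 -0.5747063153062906 yaw -2.624 [562.056 -32.285  49.36 ] F [-7.376 -0.501  5.938] T [-0.266  1.356 -0.06 ] e6 0.4131718631833792 12.84742293289655
```

Call:
{"api": "arm_command", "payload": {
  "series": [
    [0, 0, 0, 0, 0.025],
    [0, 0, 0, 0, 0.025],
    [0, 0, 0, 0, 0.025],
    [0, 0, 0, 0, 0.025]
  ]
}}

```text
time_s: 22.43
ee_pos: [562.0, -32.2, 49.4]
eef_rot: [0.65, -3.072, -0.002]
wrist_force: [-7.4, 0.1, 6.0]
gripper_width: 13.5
```

```bash
python3 st.py
```

```text
22.4333 j6 -0.4748086286800634 yaw -2.724 [561.979 -32.183  49.37 ] F [-7.44   0.06   5.986] T [-0.132  1.418  0.072] e6 -0.44532171450555325 13.510076247273728
22.4833 j6 -0.4728728347022068 yaw -2.726 [561.975 -32.19   49.366] F [-7.574 -0.146  5.428] T [-0.124  1.459 -0.032] e6 -0.25408255867660046 13.007603759324331
22.5333 j6 -0.47492338565847353 yaw -2.724 [561.95  -32.178  49.341] F [-7.359  0.358  5.749] T [-0.208  1.489  0.023] e6 0.33667445182800293 13.129849033342936
```

Call:
{"api": "arm_command", "payload": {
  "series": [
    [0, 0, 0, 0, 0.025],
    [0, 0, 0, 0, 0.025],
    [0, 0, 0, 0, 0.025],
    [0, 0, 0, 0, 0.025]
  ]
}}

```text
time_s: 22.87
ee_pos: [561.9, -32.0, 49.4]
eef_rot: [0.496, -3.1, -0.002]
wrist_force: [-7.9, 1.5, 6.0]
gripper_width: 13.7
```

```bash
python3 st.py
```

```text
22.8667 j6 -0.3748132808063279 yaw -2.824 [561.901 -32.041  49.369] F [-7.869  1.481  6.004] T [-0.064  1.437  0.058] e6 -0.44548289850354195 13.679831282806703
22.9167 j6 -0.3728815777986305 yaw -2.826 [561.945 -32.032  49.379] F [-8.327  0.539  5.781] T [-0.048  1.507 -0.055] e6 -0.25446033105254173 13.257944762083762
22.9667 j6 -0.3749084572014137 yaw -2.824 [561.914 -32.054  49.357] F [-7.853  1.53   6.465] T [-0.091  1.482 -0.086] e6 0.3364461287856102 13.33956116925294
```

```bash
python3 - <<'E'
from h import *
c=read_camera("wrist"); cv2.imwrite("pics/d.png",cv2.resize(c["img"][60:360,130:430,::-1],(600,600)))
c=read_camera("scene"); P=cloud(c)
for r in landmark_of("bolt_head","scene")[:1]+landmark_of("end_wall","scene")[:1]: print(r["conf"],w(c,r["location"]))
for r in regions_of("end_wall","scene")[:1]:
    q=P[r["mask"]&(c["depth"]>0)]; q=q[(q[:,2]>37)&(q[:,2]<44)]; print(np.percentile(q,[2,98],axis=0))
E
```

```text
0.84 [ 4.94213515e+02 -3.20026913e+01 -8.66898658e-02]
[[ 495.94976518 -124.46022428   37.4127142 ]
 [ 514.53275869   69.47522202   43.60422837]]
```

View pics/d.png

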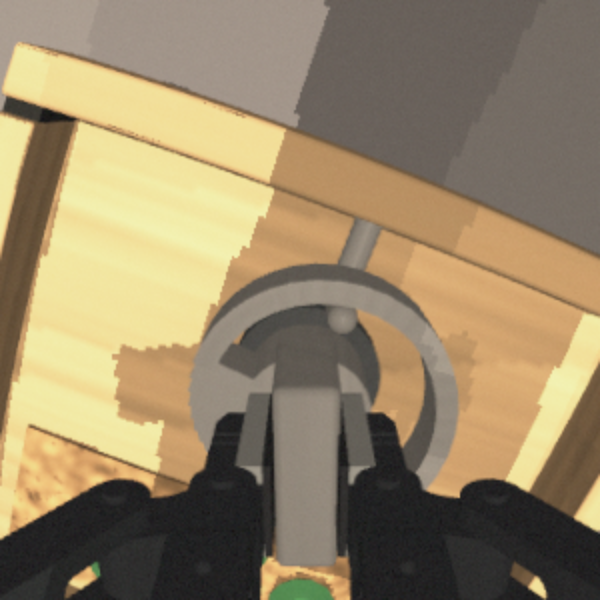

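The hook ring clearly passes between the bolt head (342,318) and the wall, and the bar has followed the gripper. I'll keep turning slowly and watch the torque.

Call:
{"api": "arm_command", "payload": {
  "series": [
    [0, 0, 0, 0, 0.025],
    [0, 0, 0, 0, 0.025],
    [0, 0, 0, 0, 0.025],
    [0, 0, 0, 0, 0.025]
  ]
}}

```text
time_s: 23.55
ee_pos: [561.9, -32.0, 49.4]
eef_rot: [0.341, -3.121, -0.002]
wrist_force: [-8.1, 0.7, 7.5]
gripper_width: 13.3
```

```bash
python3 st.py
```

```text
23.55 j6 -0.2747877053688768 yaw -2.924 [561.875 -31.953  49.35 ] F [-8.078  0.744  7.474] T [0.086 1.565 0.049] e6 -0.4457753151655197 13.332317658605504
23.6 j6 -0.272891773090561 yaw -2.926 [561.867 -31.953  49.364] F [-7.482  2.264  6.851] T [-0.016  1.513 -0.037] e6 -0.2548615727573633 13.046515263604768
23.65 j6 -0.27490295905163065 yaw -2.924 [561.835 -31.969  49.34 ] F [-7.66   1.439  6.171] T [ 0.03   1.543 -0.036] e6 0.336306681856513 13.355247013804608
```

Call:
{"api": "arm_command", "payload": {
  "series": [
    [0, 0, 0, 0, 0.02],
    [0, 0, 0, 0, 0.02],
    [0, 0, 0, 0, 0.02],
    [0, 0, 0, 0, 0.02]
  ]
}}

```text
time_s: 23.98
ee_pos: [561.8, -31.8, 49.4]
eef_rot: [0.216, -3.132, -0.002]
wrist_force: [-8.1, 0.9, 6.5]
gripper_width: 12.8
```

```bash
python3 st.py
```

```text
23.9833 j6 -0.19505747357783773 yaw -3.004 [561.839 -31.838  49.377] F [-8.138  0.912  6.503] T [0.113 1.564 0.04 ] e6 -0.3477689065039158 12.842385060424608
24.0333 j6 -0.1934988420353082 yaw -3.005 [561.833 -31.869  49.36 ] F [-8.036  3.619  6.656] T [ 0.11   1.514 -0.046] e6 -0.199639736674726 13.265943622363118
24.0833 j6 -0.19514466879665363 yaw -3.004 [561.84  -31.851  49.361] F [-7.643  2.251  6.527] T [ 0.156  1.564 -0.044] e6 0.25977350771427155 13.600782780438063
```

Call:
{"api": "arm_command", "payload": {
  "series": [
    [0, 0, 0, 0, 0.02],
    [0, 0, 0, 0, 0.02],
    [0, 0, 0, 0, 0.02],
    [0, 0, 0, 0, 0.02]
  ]
}}

```text
time_s: 24.42
ee_pos: [561.8, -31.8, 49.4]
eef_rot: [0.091, -3.138, -0.002]
wrist_force: [-8.0, 2.8, 6.4]
gripper_width: 13.5
```

```bash
python3 st.py
```

```text
24.4167 j6 -0.11506297800912078 yaw -3.084 [561.818 -31.767  49.355] F [-8.031  2.793  6.354] T [0.296 1.595 0.036] e6 -0.34790019504725933 13.517960515872618
24.4667 j6 -0.11350596692887348 yaw -3.085 [561.819 -31.753  49.351] F [-7.83   2.577  7.038] T [ 0.199  1.618 -0.012] e6 -0.2005634643137455 13.090468804872943
24.5167 j6 -0.11516565525116068 yaw -3.084 [561.805 -31.753  49.336] F [-7.499  3.313  7.185] T [ 0.309  1.606 -0.003] e6 0.2595299296081066 13.362141006349905
```

Call:
{"api": "arm_command", "payload": {
  "series": [
    [0, 0, 0, 0, 0.02],
    [0, 0, 0, 0, 0.02],
    [0, 0, 0, 0, 0.02],
    [0, 0, 0, 0, 0.02]
  ]
}}

```text
time_s: 24.85
ee_pos: [561.8, -31.7, 49.4]
eef_rot: [-0.034, -3.139, -0.002]
wrist_force: [-8.1, 2.6, 6.9]
gripper_width: 12.8
```

```bash
python3 st.py
```

```text
24.85 j6 -0.03513191708529363 yaw 3.12 [561.814 -31.662  49.368] F [-8.148  2.644  6.885] T [0.293 1.625 0.132] e6 -0.28460961766541004 12.813608153070387
24.9 j6 -0.033547462583690624 yaw 3.118 [561.788 -31.641  49.358] F [-8.104  2.974  7.016] T [0.313 1.626 0.021] e6 -0.13265146873891354 13.267555817438828
24.95 j6 -0.035179343875814235 yaw 3.12 [561.791 -31.701  49.35 ] F [-8.105  2.643  7.549] T [0.351 1.618 0.02 ] e6 0.29159638099372387 13.028921984369362
```

Call:
{"api": "arm_command", "payload": {
  "series": [
    [0, 0, 0, 0, 0.02],
    [0, 0, 0, 0, 0.02],
    [0, 0, 0, 0, 0.02],
    [0, 0, 0, 0, 0.02]
  ]
}}

```text
time_s: 25.28
ee_pos: [561.7, -31.6, 49.3]
eef_rot: [-0.16, -3.135, -0.002]
wrist_force: [-8.4, 3.2, 7.7]
gripper_width: 13.5
```

```bash
python3 st.py
```

```text
25.2833 j6 0.044732937829238394 yaw 3.04 [561.746 -31.632  49.349] F [-8.416  3.231  7.697] T [0.41  1.655 0.266] e6 -0.14854625333100557 13.519526370814212
25.3333 j6 0.04622126121426956 yaw 3.038 [561.712 -31.594  49.34 ] F [-8.203  3.52   7.476] T [0.411 1.692 0.144] e6 -0.018869551713578403 13.29455788778618
25.3833 j6 0.04462944814200039 yaw 3.04 [561.712 -31.597  49.343] F [-8.237  3.377  6.746] T [0.431 1.715 0.072] e6 0.3825540002435446 13.245780033735125
```

Call:
{"api": "arm_command", "payload": {
  "series": [
    [0, 0, 0, 0, 0.015],
    [0, 0, 0, 0, 0.015],
    [0, 0, 0, 0, 0.015],
    [0, 0, 0, 0, 0.01]
  ]
}}

```text
time_s: 25.72
ee_pos: [561.7, -31.5, 49.4]
eef_rot: [-0.245, -3.129, -0.002]
wrist_force: [-8.9, 3.7, 7.5]
gripper_width: 13.1
```

```bash
python3 st.py
```

```text
25.7167 j6 0.09943776099857861 yaw 2.985 [561.717 -31.518  49.364] F [-8.894  3.714  7.548] T [0.498 1.736 0.249] e6 0.1840451080352068 13.053405416395501
25.7667 j6 0.09997549983010919 yaw 2.985 [561.695 -31.544  49.348] F [-8.069  2.74   7.121] T [0.395 1.718 0.261] e6 0.19315471407026052 13.165479582964437
25.8167 j6 0.0991284480801611 yaw 2.985 [561.696 -31.533  49.351] F [-8.082  3.2    6.57 ] T [0.443 1.648 0.162] e6 0.35815369337797165 13.140299149723415
```

Call:
{"api": "arm_command", "payload": {
  "series": [
    [0, 0, 0, 0, 0.01],
    [0, 0, 0, 0, 0.01]
  ]
}}

```text
time_s: 25.98
ee_pos: [561.7, -31.6, 49.4]
eef_rot: [-0.276, -3.127, -0.002]
wrist_force: [-8.1, 3.5, 6.9]
gripper_width: 13.3
```

```bash
python3 st.py
```

```text
25.9833 j6 0.1190609759137572 yaw 2.966 [561.712 -31.559  49.354] F [-8.12   3.505  6.872] T [0.486 1.681 0.292] e6 0.08718912955373526 13.281464088858158
26.0333 j6 0.11987747157191779 yaw 2.965 [561.694 -31.51   49.345] F [-8.883  4.341  6.058] T [0.474 1.706 0.268] e6 0.13319768942892551 13.162184123260442
26.0833 j6 0.11911533341570302 yaw 2.965 [561.703 -31.525  49.347] F [-8.268  3.286  6.941] T [0.403 1.732 0.242] e6 0.3369245398789644 13.085598393891585
```

Call:
{"api": "arm_command", "payload": {
  "series": [
    [0, 0, 0, 0, 0.01],
    [0, 0, 0, 0, 0.01],
    [0, 0, 0, 0, 0.01]
  ]
}}

```text
time_s: 26.33
ee_pos: [561.7, -31.5, 49.3]
eef_rot: [-0.323, -3.122, -0.002]
wrist_force: [-9.1, 3.8, 7.1]
gripper_width: 13.0
```

```bash
python3 st.py
```

```text
26.3333 j6 0.14911523430225165 yaw 2.936 [561.687 -31.501  49.342] F [-9.1    3.78   7.103] T [0.578 1.665 0.366] e6 0.11673834174871445 13.014705685164436
26.3833 j6 0.14989731620274055 yaw 2.935 [561.731 -31.494  49.394] F [-8.413  4.719  6.656] T [0.514 1.65  0.298] e6 0.16824090387672186 13.063247470737153
26.4333 j6 0.1491247164438469 yaw 2.936 [561.679 -31.478  49.346] F [-7.697  2.741  6.662] T [0.501 1.684 0.243] e6 0.3680224344134331 13.053007353975271
```

The torque is now about 0.31–0.37 N m and rising, so the wall is drawn up tight. I'll let go and rise.

Call:
{"api": "arm_command", "payload": {
  "series": [
    [0.6, 0, 0, 0, 0],
    [0.6, 0, 0, 0, 0],
    [0.6, 0, 0, 0, 0],
    [0.6, 0, 0, 0, 0],
    [0.6, 0, 0, 0, 0]
  ]
}}

```text
time_s: 26.85
ee_pos: [563.8, -32.6, 48.9]
eef_rot: [0.329, 3.124, 0.0]
wrist_force: [0.8, -0.4, 0.8]
gripper_width: 51.0
```

Call:
{"api": "arm_command", "payload": {
  "series": [
    [0.6, 0, 0, -1, 0],
    [0.6, 0, 0, -2.5, 0],
    [0.6, 0, 0, -2.5, 0],
    [0.6, 0, 0, -2.5, 0],
    [0.6, 0, 0, -2.5, 0]
  ]
}}

```text
time_s: 27.27
ee_pos: [563.3, -32.5, 160.8]
eef_rot: [0.33, 3.124, 0.0]
wrist_force: [-0.2, -0.6, 0.4]
gripper_width: 51.3
```

Call:
{"api": "arm_command", "payload": {
  "series": [
    [0.6, 0, 0, -2.5, 0],
    [0.6, 0, 0, -2.5, 0],
    [0.6, 0, 0, 0, 0],
    [0.6, 0, 0, 0, 0],
    [0.6, 0, 0, 0, 0]
  ]
}}

```text
time_s: 27.68
ee_pos: [563.2, -32.6, 208.9]
eef_rot: [0.33, 3.124, 0.0]
wrist_force: [-0.6, 0.6, 0.1]
gripper_width: 51.0
```

```bash
python3 st.py; python3 - <<'E'
from h import *
np.set_printoptions(precision=1,suppress=True)
ims=[]
for n in ["side","scene","wrist"]:
    c=read_camera(n); ims.append(c["img"])
    for t in ["token_tin","mallet"]:
        for r in landmark_of(t,n)[:1]: print(n,t,round(r["conf"],2),w(c,r["location"]))
    if n=="wrist": continue
    P=cloud(c)
    for t,a,b in [("cam_grip",70,82),("end_wall",37,44)]:
        for r in regions_of(t,n)[:1]:
            q=P[r["mask"]&(c["depth"]>0)]; q=q[(q[:,2]>a)&(q[:,2]<b)]
            if len(q)>20: print(n,t,len(q),cv2.minAreaRect(q[:,:2].astype(np.float32)),np.percentile(q[:,:2],[2,98],axis=0))
cv2.imwrite("pics/e.png",ims[2][:,:,::-1])
E
```

```text
27.6833 j6 0.15291040211659876 yaw 2.931 [563.243 -32.551 208.856] F [-0.586  0.636  0.067] T [ 0.039 -0.001  0.018] e6 -0.003169632182107307 51.016728824786526
27.7333 j6 0.15293611760786302 yaw 2.931 [562.947 -32.519 208.246] F [ 0.228 -0.301 -0.14 ] T [0.028 0.029 0.006] e6 -0.002969417764688842 50.98864095670584
27.7833 j6 0.15298982050987153 yaw 2.931 [562.849 -32.511 207.944] F [-0.667 -0.387 -0.706] T [ 0.048 -0.036  0.007] e6 -0.0025206681311829016 51.223643338764425
side token_tin 0.57 [ 518.3 -202.8    4.9]
side mallet 0.79 [ 467.6 -294.5   -1.9]
side cam_grip 88 ((563.431396484375, -29.167156219482422), (15.470914840698242, 43.424476623535156), 77.46051025390625) [[543.2 -37.3]
 [584.3 -20.2]]
side end_wall 366 ((506.6861877441406, -27.271278381347656), (202.73538208007812, 15.420027732849121), 87.71617889404297) [[ 497.  -121.3]
 [ 515.4   71. ]]
scene token_tin 0.57 [ 514.6 -203.3    2.7]
scene mallet 0.68 [ 464.2 -301.7   -2.5]
scene cam_grip 141 ((564.2984008789062, -31.36667823791504), (15.610405921936035, 45.866519927978516), 77.21427917480469) [[543.5 -40.7]
 [585.7 -22.3]]
scene end_wall 509 ((506.4401550292969, -27.897300720214844), (197.59239196777344, 19.5865478515625), 87.49344635009766) [[ 496.  -120.5]
 [ 514.4   66.5]]
wrist token_tin 0.65 [ 512.9 -205.7   -1.9]
wrist mallet 0.66 [ 462.3 -297.     2.7]
```

View pics/e.png

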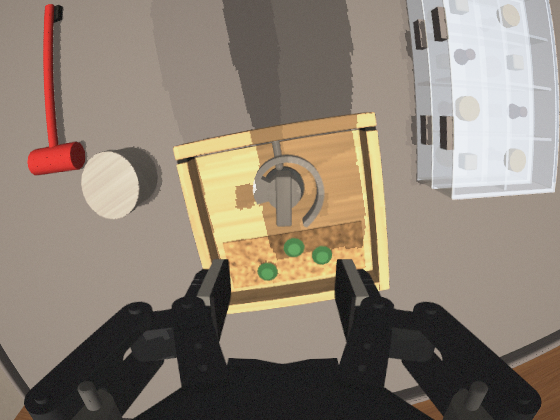

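The wall is closed against the tray (top edge ~(175,150)–(375,120)). The hook holds the bolt head at about (278,165), and the tin and mallet have not moved. The cam kept its angle: the bar measures -12.7° and was released at -12°. I'm handing in.

```bash
python3 -c "
from h import *
print(finish_job())"
```

```text
the job is handed in; nothing more can be done
None
```

The end wall is home and locked, and the job was handed in at about 28 s of the 72 s allowed.

- **Wall:** I pushed it with shut fingers until the buffers resisted, ending at about 12 N. It moved about 24 mm in all, and its outer face now lies about 68 mm from the cam's axle.
- **Cam lock:** I gripped the bar and turned it clockwise by about 3.17 rad, slowly at the end, to a cam angle of about 3.3 rad. I stopped when the torque reached 0.37 N m by the wrist sensor and about 0.31 by the joint effort. The two readings disagree slightly, with sensor noise of about 0.05, but both lie in or near the tight range of 0.3 to 0.4 and well below 0.6.
- **Last checks after letting go:**
  - The wall was still closed up.
  - The hook was behind the bolt head, and the bar had kept its angle within about 1°.
  - The tin and mallet were where they started, within measuring error.
  - The gripper was clear of everything, and the force and torque readings were near zero.

While turning, the grip sat 1 to 2 mm off the axle. This put about 9 N sideways and up to 9 N upwards on the cam until I released it. No check failed.

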